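# Make up two titration kits

### The job

Make up the two titration kits, standing each thing upright on the floor of its bay. Blue tray: the crucible in the black-floored end bay, the red-capped bottle in the middle bay and the amber bottle in the other end bay; yellow tray: the brass weight in the black-floored end bay and the green-capped bottle in the middle bay, the third bay staying empty. Set everything down rather than dropping it, and leave the black-capped bottle, the petri dish and the rubber stopper where they are.

Things in the scene. Friction and masses are not known exactly. Their poses are not given: they have to be found in the camera images.
- blue_tray: blue plastic kit tray, 202 x 70 mm, fixed. Three 62 x 62 mm bays in a row along its x axis, centres at x = -66, 0, +66 mm, y = 0; the end bay at +66 has a black floor, the other two white. Floor 4 mm thick; walls 4 mm thick, tops 12 mm above the worktop. Origin: centre of underside, z up. Its x axis points to the robot's left (+y) within 0.3 rad; it may stand left or right
- yellow_tray: yellow plastic kit tray, 202 x 70 mm, fixed. Three 62 x 62 mm bays in a row along its x axis, centres at x = -66, 0, +66 mm, y = 0; the end bay at +66 has a black floor, the other two white. Floor 4 mm thick; walls 4 mm thick, tops 12 mm above the worktop. Origin: centre of underside, z up. Its x axis points to the robot's right (-y) within 0.3 rad; it may stand left or right
- red_bottle: squat white plastic dropper bottle with a red screw cap, loose: body 36 mm in diameter, straight up to 48 mm, cap 26 mm in diameter, 72 mm tall overall, about 50 g. Origin: centre of its underside, z up; round, so its yaw does not matter
- green_bottle: squat white plastic dropper bottle with a green screw cap, loose: body 36 mm in diameter, straight up to 48 mm, cap 26 mm in diameter, 72 mm tall overall, about 50 g. Origin: centre of its underside, z up; round, so its yaw does not matter
- amber_bottle: brown (amber) reagent bottle with a white screw cap, loose: body 44 mm in diameter, straight up to 50 mm, cap 28 mm in diameter, 74 mm tall overall, about 140 g. Origin: centre of its underside, z up; round
- crucible: white porcelain crucible, an open cup, loose: 46 mm in outer diameter from 14 mm above its foot to the rim, 50 mm tall, wall 3 mm, foot 32 mm in diameter, about 60 g. Origin: centre of its underside, z up; round
- weight: brass calibration weight, loose: cylinder 34 mm in diameter up to 38 mm, then a neck 14 mm and a knob 22 mm in diameter, 53 mm tall overall, about 300 g. Origin: centre of its underside, z up; round
- black_bottle: squat white plastic dropper bottle with a black screw cap, loose: body 36 mm in diameter, straight up to 48 mm, cap 26 mm in diameter, 72 mm tall overall, about 50 g. Origin: centre of its underside, z up; round, so its yaw does not matter. Not part of any kit: stays where it is
- petri_dish: closed pale petri dish lying flat, loose, 64 mm in diameter, 12 mm tall, beyond the stock. Origin: centre of its underside. Stays where it is
- stopper: red-brown rubber stopper standing on its narrow end, loose, 30 mm in diameter at the top, 24 mm tall, amid the stock. Origin: centre of its underside. Stays where it is

How it is judged:
By the outcome, as a careful person would: the job done as asked, in the order asked, and still so for the second after the job is handed in, with the robot touching nothing.
It also fails if it takes over 131 s, if anything falls off the work surface, if the arm or the gripper's body presses on something with over 40 N, if the wrist force passes 120 N, or if a joint passes its speed limit or range.

### The arm

A 6-joint arm with a two-finger parallel gripper is mounted at the origin on the work surface. World frame = base frame: x ahead of the robot, y to its left, z up, the work surface at z = 0. Lengths are in m, angles in rad, forces in N, time in s.
With the tool pointing down it reaches from about 0.325 to 0.775 m from the base axis. Payload 5.5 kg.
Tool frame: the origin (TCP) lies at the very end of the fingers, on their centre line; the grasp point (between the pads) lies 19 mm behind it; z points along the fingers, y is the direction in which the jaws open and shut (so a half turn about z gives the same grasp; the last joint's range is limited). The gripper opens to 88 mm and grips with 3 to 60 N. Pads are 20 mm wide; open, the fingers measure 115 mm over their backs; the gripper's body (75 mm by 178 mm) begins 61 mm behind the grasp point.
Start: joints at [1.109, 0.091, 1.231, -0, 1.82, -0.057], TCP at [0.236, 0.552, 0.223] pointing down, gripper open.
Joint ranges: [-2.87, 2.87], [-0.86, 2.18], [0.17, 2.46], [-1.51, 4.65], [0.06, 2.69], [-2.65, 2.65]. Speed limits (rad/s): [2.57, 2.57, 3.01, 3.14, 3.14, 3.14].

### API

Orientations are given as a rotation vector (axis times angle).
In Python, from station import read_state, viewer, workorder gives the robot as it stands.
- The arm moves only by the tool arm_command, never from a script. Its argument "plan" is a list of rows, each a list of 7 numbers: the shift along the world's x, y, z in units of 30 mm (1.0 is 30 mm), then the turn, a rotation vector about the world's x, y, z in units of 5 degrees (1.0 is 5 degrees), then the closure, from 0 (fully open) to 1 (shut). In form: [[dx, dy, dz, rx, ry, rz, jaw], ...]. A call has 1 to 12 rows; each row shifts and turns the commanded pose from where the row before left it; what a row does not reach is not made up. A row lasts 1/12 s, in which the tool goes at most 41.7 mm and 7.16 degrees, less where a joint would pass 70% of its speed; a pose out of reach is approached as far as the arm can. A call is refused whole if a number of a shift passes 1 or a number of a turn 1, either way. A call with a gripper value outside its range is refused whole. The fingers move at their own pace and stop on an object; "grip_force" is the grip in N (left out, the last holds). Time passes only in rows, so rows that do not move let the fingers close. It gives the time, the measured TCP pose, the force and the opening at its end, in the units of the state.
- read_state(): the state, without advancing time (a new reading comes with each control period).
- viewer.snapshot(name): name is "side" or "top" or "wrist"; returns (picture, depth): 420x560x3 uint8, red, green, blue; 420x560 float32, m along the optical axis (not along the pixel's ray), 0 where there is no reading.
- viewer.camera_params(name): a dict with "fx", "fy", "cx", "cy" (pixels), "rvec" (rotation vector, rad) and "tvec" (3), from world to camera coordinates, as OpenCV has them; the wrist camera has in their place "T_tool_cam" (4x4, takes a point from camera to tool coordinates, whose origin is the TCP and whose axes are the flange's). Camera axes: x right, y down, z forward; pixel columns grow to the right and rows downward; lengths in m; the calibration is good to about 2 mm. A picture is of the moment at which its call begins: read the wrist's pose just before it. camera_params takes no time and is no camera call.
- workorder.close_job(): hands the job in, once; it reports no verdict.
Trained networks look in the newest picture that a camera, given by its name, has taken for a name from the list of things; names that differ only in an ending like _2 or _b are one class to them, and where a whole thing is asked for, a point or a joint stands for the part that bears it (a point fixed in the world has none). Each returns a list of dicts, best first, with "score" (0 to 1); they miss things now and then, are a little off and sometimes report something else, mostly with a low value. They report only what shows in the picture. A call takes as long as a camera call.
- viewer.spot_in(label, camera): "location" ([column, row] in pixels, amid what is visible of it).
- viewer.regions_of(label, camera): "region" (420x560 bool, what is visible of it) and "location" ([column, row] in pixels, amid what is visible of it).
The state is a dict: "t": time; "joint_pos": joint angles; "joint_vel": joint speeds; "joint_efforts": joint torques, N m; "eef_pos": TCP position; "tcp_rot": TCP orientation; "ft_force": force on the tool from outside, world axes, zero at the start; "moment": the same for the moment, N m; "width": finger opening in m.
Only numpy, scipy, OpenCV 4.12 (cv2) and the standard library are available. Lean on these libraries where they do the work, as an engineer would, in place of code of your own. Each camera call takes 0.05 s, during which the arm holds its last target.

## Working session

There is one attempt and no reset: what is moved stays moved. The work goes in short steps, Python scripts to look and compute and a tool call to move; the robot and the scene stay as the last step left them, time stands still between calls to the robot, and variables do not carry over. Pictures are saved under pics/ and viewed, and the job is handed in when it is done.

Besides the shell and the picture viewer there is one more tool, called after ">>>" by a JSON object that holds its "api" and its "payload". arm_command: Moves the arm, as the interface text tells. Its arguments: {"type":"object","properties":{"plan":{"type":"array","items":{"type":"array","items":{"type":"number"}}},"grip_force":{"type":"number"}},"required":["plan"]}

```bash
mkdir -p pics; ls; cat > h.py <<'E'
import numpy as np, cv2
from station import read_state, viewer, workorder
def snap(n,f):
    p,d=viewer.snapshot(n); cv2.imwrite('pics/'+f,p[:,:,::-1]); return p,d
def cam(n,st=None):
    c=viewer.camera_params(n)
    if 'rvec' in c:
        R=cv2.Rodrigues(np.array(c['rvec'],float))[0]; t=np.array(c['tvec'],float).ravel()
        return c,R.T,-R.T@t
    st=st or read_state()
    Rt=cv2.Rodrigues(np.array(st['tcp_rot'],float))[0]; T=np.array(c['T_tool_cam'])
    return c,Rt@T[:3,:3],Rt@T[:3,3]+np.array(st['eef_pos'])
def cloud(n,d,st=None):
    c,R,o=cam(n,st); v,u=np.mgrid[:d.shape[0],:d.shape[1]]
    P=np.stack([(u-c['cx'])/c['fx']*d,(v-c['cy'])/c['fy']*d,d],-1)
    return P@R.T+o
E
python3 - <<'E'
from h import *
s=read_state();print({k:np.round(v,3).tolist() for k,v in s.items()})
for n in('top','side'):
    p,d=snap(n,n+'0.png'); print(n,cam(n)[2],cam(n)[1][:,2])
    W=cloud(n,d);np.savez(n+'0.npz',p=p,d=d,W=W)
    if n=='top':
        for l in 'blue_tray yellow_tray red_bottle green_bottle amber_bottle crucible weight black_bottle petri_dish stopper'.split():
            for r in viewer.regions_of(l,n)[:2]:
                m=r['region']&(d>0); q=W[m]; h=np.percentile(q[:,2],97)
                tp=q[q[:,2]>h-.008]
                print(l,round(r['score'],2),np.round(r['location']),m.sum(),'med',np.median(q,0).round(3),'top',tp.mean(0).round(3),(tp.min(0)/2+tp.max(0)/2).round(3))
E
```

```text
pics
{'t': 0.0, 'joint_pos': [1.109, 0.092, 1.232, 0.0, 1.82, -0.057], 'joint_vel': [-0.0, 0.001, 0.002, -0.001, -0.002, -0.0], 'joint_efforts': [-0.0, -44.647, -40.644, 0.07, 0.03, -0.0], 'eef_pos': [0.236, 0.551, 0.222], 'tcp_rot': [-0.631, -3.077, 0.003], 'ft_force': [0.257, -0.613, 0.894], 'moment': [-0.024, 0.026, -0.037], 'width': 0.088}
top [ 0.33545999 -0.00231132  1.3783735 ] [ 0.19758439  0.01425852 -0.98018218]
blue_tray 0.96 [326. 257.] 1916 med [ 0.484 -0.123  0.005] top [ 0.483 -0.12   0.009] [ 0.484 -0.121  0.013]
yellow_tray 0.68 [220. 264.] 2051 med [0.462 0.161 0.005] top [0.462 0.162 0.01 ] [0.462 0.161 0.013]
red_bottle 0.68 [199. 191.] 167 med [0.658 0.218 0.058] top [0.663 0.223 0.072] [0.663 0.222 0.072]
green_bottle 0.57 [312. 197.] 181 med [ 0.627 -0.083  0.054] top [ 0.634 -0.083  0.071] [ 0.634 -0.083  0.072]
amber_bottle 0.75 [416. 264.] 312 med [ 0.466 -0.362  0.02 ] top [ 0.464 -0.357  0.048] [ 0.465 -0.357  0.05 ]
amber_bottle 0.68 [364. 196.] 277 med [ 0.645 -0.225  0.054] top [ 0.652 -0.23   0.073] [ 0.653 -0.23   0.074]
crucible 0.84 [415. 264.] 267 med [ 0.465 -0.364  0.02 ] top [ 0.461 -0.355  0.048] [ 0.464 -0.357  0.05 ]
weight 0.55 [253. 204.] 157 med [0.624 0.074 0.039] top [0.63  0.075 0.053] [0.63  0.077 0.054]
black_bottle 0.63 [148. 256.] 198 med [0.472 0.338 0.055] top [0.475 0.343 0.072] [0.475 0.344 0.073]
petri_dish 0.9 [293. 152.] 399 med [ 0.771 -0.028  0.012] top [ 0.771 -0.029  0.013] [ 0.772 -0.029  0.015]
stopper 0.66 [283. 212.] 96 med [ 0.598 -0.002  0.023] top [ 0.596 -0.004  0.024] [ 0.595 -0.003  0.025]
side [ 0.19427667 -0.45934181  0.57862491] [ 0.50054406  0.56159094 -0.65884084]
```

View pics/top0.png

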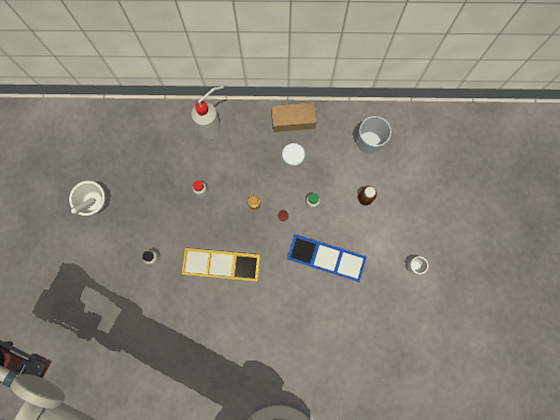

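View pics/side0.png

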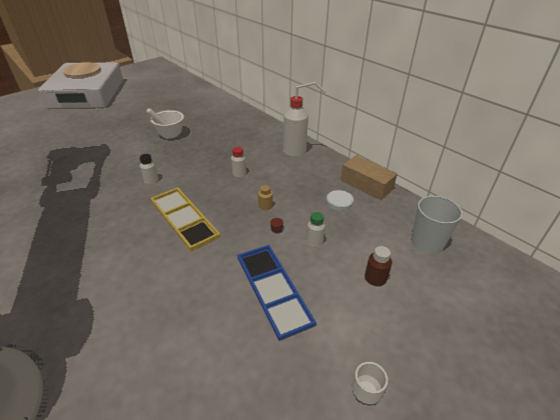

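```bash
python3 - <<'E'
from h import *
z=np.load('top0.npz');p,d,W=z['p'],z['d'],z['W']
cv2.imwrite('pics/top_zoom.png',cv2.resize(p[130:320,120:440,::-1],None,fx=2.5,fy=2.5,interpolation=cv2.INTER_CUBIC)) 
hsv=cv2.cvtColor(p,cv2.COLOR_RGB2HSV)
for n,lo,hi,y in(('blue',(95,100,60),(130,255,255),-.12),('yellow',(20,110,90),(35,255,255),.16)):
    m=(cv2.inRange(hsv,lo,hi)>0)&(abs(W[...,0]-.47)<.09)&(abs(W[...,1]-y)<.13)&(W[...,2]<.03)&(d>0)
    q=W[m][:,:2].astype(np.float32); print(n,len(q),cv2.minAreaRect(q),q.min(0),q.max(0))
    b=(p.max(-1)<70)&(abs(W[...,0]-.47)<.06)&(abs(W[...,1]-y)<.12)
    print('black floor',b.sum(),np.median(W[b],0))
E
```

```text
blue 627 ((0.48394647240638733, -0.12332027405500412), (0.20349526405334473, 0.06967565417289734), 73.06009674072266) [ 0.42283762 -0.22673969] [ 0.5454778  -0.01709579]
black floor 374 [ 0.50246805 -0.06021248  0.00414346]
yellow 692 ((0.46162348985671997, 0.16065603494644165), (0.20304405689239502, 0.07085198909044266), 85.79254913330078) [0.42031965 0.05784607] [0.5035276  0.26316226]
black floor 308 [0.46048412 0.08949354 0.00423433]
```

The top view shows the yellow tray at (220,264) with its black bay to the right. The blue tray is at (326,257) with its black bay to the left. The stock stands behind both trays, the crucible is alone at (418,265), and the black-capped bottle is at (148,256). I'll turn the jaws across the tray axis and head for the crucible.

>>> {"api": "arm_command", "payload": {"plan": [[0.6,-1,0,0,0,-1,0],[0.6,-1,0,0,0,-1,0],[0.6,-1,0,0,0,-1,0],[0.6,-1,0,0,0,-1,0],[0.6,-1,0,0,0,-1,0],[0.6,-1,0,0,0,-1,0],[0.6,-1,0,0,0,-1,0],[0.6,-1,0,0,0,-1,0],[0.6,-1,0,0,0,-1,0],[0.6,-1,0,0,0,-1,0],[0.6,-1,0,0,0,-1,0],[0.6,-1,0,0,0,-1,0]], "grip_force": 15}}

```text
t: 1.6
eef_pos: [0.4529, 0.1899, 0.223]
tcp_rot: [2.09, 2.345, 0.001]
ft_force: [0.4, -0.0, -0.1]
width: 0.0878
```

>>> {"api": "arm_command", "payload": {"plan": [[0,-1,0,0,0,-1,0],[0,-1,0,0,0,-1,0],[0,-1,0,0,0,-1,0],[0,-1,0,0,0,-1,0],[0,-1,0,0,0,0,0],[0,-1,0,0,0,0,0],[0,-1,0,0,0,0,0],[0,-1,0,0,0,0,0],[0,-1,0,0,0,0,0],[0,-1,0,0,0,0,0],[0,-1,0,0,0,0,0],[0,-1,0,0,0,0,0]]}}

```text
t: 2.6
eef_pos: [0.452, -0.17, 0.2229]
tcp_rot: [2.462, 1.951, 0.0]
ft_force: [0.1, 0.1, 0.2]
width: 0.0876
```

>>> {"api": "arm_command", "payload": {"plan": [[0,-1,0,0,0,0,0],[0,-1,0,0,0,0,0],[0,-0.5,0,0,0,0,0],[0,0,0,0,0,0,0],[0,0,0,0,0,0,0]]}}

```text
t: 3.02
eef_pos: [0.4521, -0.2438, 0.2224]
tcp_rot: [-2.463, -1.949, -0.0]
ft_force: [-0.0, 1.3, -0.2]
width: 0.0877
```

```bash
cat >> h.py <<'E'
def yaw(s):
    R=cv2.Rodrigues(np.array(s['tcp_rot'],float))[0]; return np.degrees(np.arctan2(R[1,1],R[0,1])),R[2]
def look(l,f,hobj,tol=.004):
    s=read_state();p,d=snap('wrist',f);W=cloud('wrist',d,s)
    print(np.round(s['eef_pos'],4),yaw(s))
    for r in viewer.regions_of(l,'wrist')[:2]:
        m=r['region']&(d>0);q=W[m];t=q[abs(q[:,2]-hobj)<tol]
        if len(t)>10:
            print(l,round(r['score'],2),np.round(r['location']),'toprect',cv2.minEnclosingCircle(t[:,:2].astype(np.float32)),((np.percentile(t,2,0)+np.percentile(t,98,0))/2).round(4),'zmax',np.percentile(q[:,2],98).round(4))
    return s,p,d,W
E
python3 - <<'E'
from h import *
look('crucible','w1.png',.05)
z=np.load('top0.npz');W=z['W']
for n,y0,y1 in(('wash',.12,.30),('beaker',-.33,-.15)):
    m=(W[...,2]>.1)&(W[...,1]>y0)&(W[...,1]<y1)&(W[...,0]<1.0)&(W[...,0]>.5);q=W[m];print(n,q.min(0),q.max(0))
E
```

```text
[ 0.4521 -0.2438  0.2224] (np.float64(-13.287661285649696), array([ 5.81783099e-04, -5.75742032e-04, -9.99999665e-01]))
crucible 0.68 [322. 278.] toprect ((0.4649379253387451, -0.35795971751213074), 0.023382021114230156) [ 0.4645 -0.3573  0.049 ] zmax 0.0513
wash [0.81584212 0.15303255 0.10164402] [0.89295517 0.242089   0.20581342]Traceback (most recent call last):
  File "<stdin>", line 5, in <module>
    return umr_minimum(a, axis, None, out, keepdims, initial, where)
ValueError: zero-size array to reduction operation minimum which has no identity
```

Wrist view and top camera agree: crucible at (0.465, -0.358). Descending to grasp.

>>> {"api": "arm_command", "payload": {"plan": [[0.1,-0.95,-0.75,0,0,0,0],[0.1,-0.95,-0.75,0,0,0,0],[0.1,-0.95,-0.75,0,0,0,0],[0.13,-0.95,-0.75,0,0,0,0],[0,0,-0.8,0,0,0,0],[0,0,-0.8,0,0,0,0],[0,0,-0.8,0,0,0,0],[0,0,-0.8,0,0,0,0],[0,0,-0.7,0,0,0,0],[0,0,0,0,0,0,0],[0,0,0,0,0,0,0.7],[0,0,0,0,0,0,0.7]]}}

```text
t: 4.12
eef_pos: [0.4662, -0.3573, 0.0175]
tcp_rot: [2.459, 1.952, 0.001]
ft_force: [0.4, -0.2, 0.7]
width: 0.0777
```

>>> {"api": "arm_command", "payload": {"plan": [[0,0,0,0,0,0,0.7],[0,0,0,0,0,0,0.7],[0,0,0,0,0,0,0.7],[0,0,0,0,0,0,0.7]]}}

```text
t: 4.45
eef_pos: [0.4656, -0.3578, 0.0166]
tcp_rot: [2.461, 1.951, 0.0]
ft_force: [-0.3, -1.1, -0.7]
width: 0.0514
```

>>> {"api": "arm_command", "payload": {"plan": [[0,0,0,0,0,0,0.7],[0,0,0,0,0,0,0.7],[0,0,0,0,0,0,0.7],[0,0,0.3,0,0,0,0.7],[0,0,0.7,0,0,0,0.7],[0,0,0.8,0,0,0,0.7],[0,0,0.8,0,0,0,0.7],[0,0,0.4,0,0,0,0.7]]}}

```text
t: 5.12
eef_pos: [0.466, -0.3582, 0.1094]
tcp_rot: [2.459, 1.949, 0.001]
ft_force: [-0.6, -0.5, -0.4]
width: 0.0457
```

>>> {"api": "arm_command", "payload": {"plan": [[0.1,0.5,0,0,0,0,0.7],[0.1,0.95,0,0,0,0,0.7],[0.1,0.95,0,0,0,0,0.7],[0.1,0.95,0,0,0,0,0.7],[0.1,0.95,0,0,0,0,0.7],[0.1,0.95,0,0,0,0,0.7],[0.1,0.95,0,0,0,0,0.7],[0.1,0.95,0,0,0,0,0.7],[0.1,0.95,0,0,0,0,0.7],[0.1,0.95,0,0,0,0,0.7],[0.15,0.6,0,0,0,0,0.7],[0.1,0.28,0,0,0,0,0.7]]}}

```text
t: 6.12
eef_pos: [0.502, -0.0563, 0.1041]
tcp_rot: [-2.457, -1.954, 0.001]
ft_force: [-0.4, -0.2, -0.5]
width: 0.0458
```

>>> {"api": "arm_command", "payload": {"plan": [[0,0,0,0,0,0,0.7],[0,0,0,0,0,0,0.7]]}}

```text
t: 6.28
eef_pos: [0.5023, -0.0595, 0.1047]
tcp_rot: [-2.46, -1.952, 0.002]
ft_force: [-0.2, -0.4, -1.7]
width: 0.0454
```

```bash
python3 - <<'E'
from h import *
s=read_state();p,d=snap('wrist','w2.png');W=cloud('wrist',d,s);print(s['eef_pos'],s['width'],yaw(s)[0])
hsv=cv2.cvtColor(p,cv2.COLOR_RGB2HSV)
m=(cv2.inRange(hsv,(100,100,50),(130,255,255))>0)&(abs(W[...,0]-.48)<.09)&(abs(W[...,1]+.12)<.13)&(abs(W[...,2]-.01)<.01)
q=W[m][:,:2].astype(np.float32);print(len(q),cv2.minAreaRect(q))
E
```

```text
[ 0.50226573 -0.05945504  0.10470356] 0.04543719281359938 -13.135831271405337
3849 ((0.4862516522407532, -0.12329120934009552), (0.2042061686515808, 0.07224324345588684), 73.09030151367188)
```

View pics/w2.png

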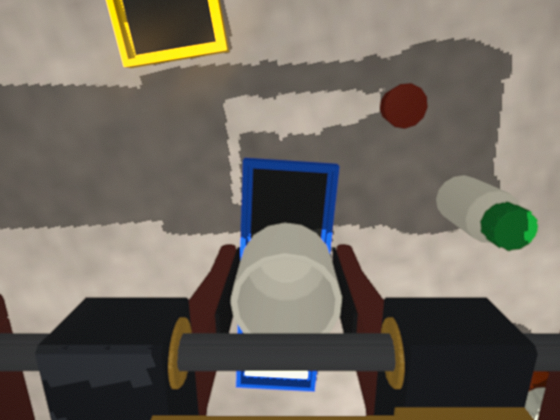

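The picture shows the crucible held upright at (285,290) above the blue tray's black bay. The tray centre checks to within 2 mm between cameras. Lowering.

>>> {"api": "arm_command", "payload": {"plan": [[0.06,0,-0.6,0,0,0,0.7],[0,0,-0.7,0,0,0,0.7],[0,0,-0.7,0,0,0,0.7],[0,0,-0.4,0,0,0,0.7],[0,0,-0.2,0,0,0,0.7],[0,0,-0.1,0,0,0,0.7],[0,0,0,0,0,0,0.7],[0,0,0,0,0,0,0.7]]}}

```text
t: 7.0
eef_pos: [0.5051, -0.06, 0.0257]
tcp_rot: [2.461, 1.95, 0.002]
ft_force: [0.7, 0.2, -0.5]
width: 0.0451
```

>>> {"api": "arm_command", "payload": {"plan": [[0,0,-0.03,0,0,0,0.7],[0,0,-0.03,0,0,0,0.7],[0,0,0,0,0,0,0.7],[0,0,0,0,0,0,0.7]]}}

```text
t: 7.33
eef_pos: [0.5047, -0.0596, 0.0232]
tcp_rot: [2.461, 1.951, 0.001]
ft_force: [-0.4, -0.2, -1.2]
width: 0.0454
```

>>> {"api": "arm_command", "payload": {"plan": [[0,0,-0.03,0,0,0,0.7],[0,0,-0.03,0,0,0,0.7],[0,0,-0.02,0,0,0,0.7],[0,0,0,0,0,0,0.7],[0,0,0,0,0,0,0.7]]}}

```text
t: 7.75
eef_pos: [0.5045, -0.0596, 0.0204]
tcp_rot: [-2.462, -1.952, 0.0]
ft_force: [-0.0, -0.3, -0.4]
width: 0.0457
```

>>> {"api": "arm_command", "payload": {"plan": [[0,0,-0.02,0,0,0,0.7],[0,0,-0.02,0,0,0,0.7],[0,0,0,0,0,0,0.7],[0,0,0,0,0,0,0.7]]}}

```text
t: 8.08
eef_pos: [0.5046, -0.0596, 0.0202]
tcp_rot: [2.462, 1.951, 0.0]
ft_force: [-3.0, 0.3, 5.4]
width: 0.0461
```

Contact is felt at 5 N, so I'm releasing and moving to the red bottle.

>>> {"api": "arm_command", "payload": {"plan": [[0,0,0,0,0,0,0.1],[0,0,0,0,0,0,0.1],[0,0,0,0,0,0,0.1],[0,0,0,0,0,0,0.1],[0,0,0,0,0,0,0],[0,0,0.3,0,0,0,0],[0,0,0.7,0,0,0,0],[0,0,1,0,0,0,0],[0,0,1,0,0,0,0],[0,0,1,0,0,0,0],[0,0,0.7,0,0,0,0],[0,0.5,0.3,0,0,0,0]], "grip_force": 15}}

```text
t: 9.08
eef_pos: [0.5058, -0.0463, 0.1743]
tcp_rot: [2.46, 1.945, 0.006]
ft_force: [0.7, -0.3, 0.0]
width: 0.088
```

>>> {"api": "arm_command", "payload": {"plan": [[0.3,0.9,0,0,0,0,0],[0.3,0.9,0,0,0,0,0],[0.4,0.9,0,0,0,0,0],[0.4,0.9,0,0,0,0,0],[0.4,0.9,0,0,0,0,0],[0.4,0.9,0,0,0,0,0],[0.3,0.6,0,0,0,0,0],[0,0,0,0,0,0,0],[0,0,0,0,0,0,0]]}}

```text
t: 9.83
eef_pos: [0.5795, 0.136, 0.1693]
tcp_rot: [2.46, 1.954, -0.001]
ft_force: [-0.1, 0.4, -0.1]
width: 0.0879
```

```bash
python3 - <<'E'
from h import *
look('red_bottle','w3.png',.072)
snap('side','s3.png')
E
```

```text
[0.5795 0.136  0.1693] (np.float64(-13.094599374448514), array([-5.46053478e-04, -4.29470263e-04, -9.99999759e-01]))
```

View pics/w3.png

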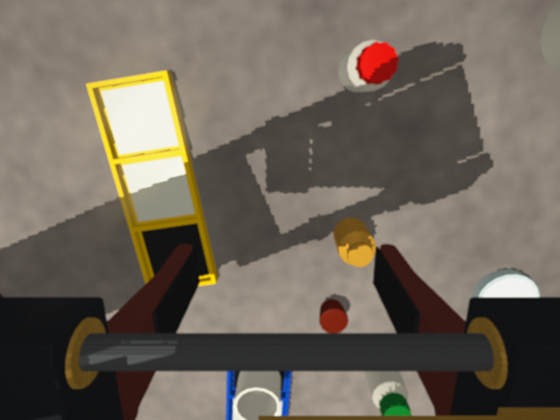

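View pics/s3.png

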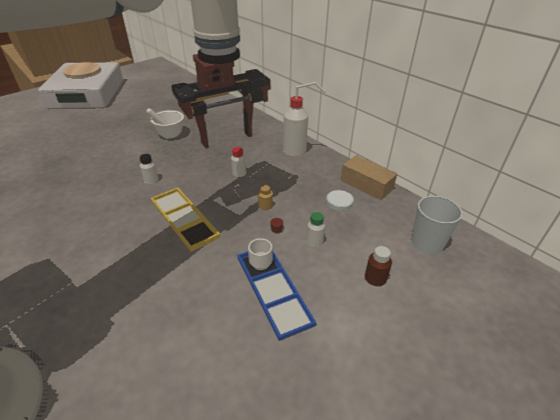

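The side view shows the crucible standing in the black bay at (260,256). In the wrist view the red cap is at (377,63) and all of the yellow tray is visible. I'll measure both by colour.

```bash
cat >> h.py <<'E'
def col(W,p,lo,hi,z,tol,c,r):
    hsv=cv2.cvtColor(p,cv2.COLOR_RGB2HSV)
    m=(cv2.inRange(hsv,lo,hi)>0)&(abs(W[...,2]-z)<tol)&(np.hypot(W[...,0]-c[0],W[...,1]-c[1])<r)
    return W[m]
E
python3 - <<'E'
from h import *
s=read_state();p,d=viewer.snapshot('wrist');W=cloud('wrist',d,s)
q=col(W,p,(0,150,80),(6,255,255),.072,.004,(.663,.222),.04);print(len(q),q.mean(0),cv2.minEnclosingCircle(q[:,:2].astype(np.float32)))
q=col(W,p,(20,110,60),(35,255,255),.01,.01,(.462,.16),.13);print(len(q),cv2.minAreaRect(q[:,:2].astype(np.float32)))
E
```

```text
1263 [0.66465613 0.22248135 0.07240524] ((0.6651616096496582, 0.22236360609531403), 0.013812091201543808)
6329 ((0.459883451461792, 0.1591733694076538), (0.21064119040966034, 0.07765660434961319), 85.5291519165039)
```

>>> {"api": "arm_command", "payload": {"plan": [[0.7,0.7,-0.2,0,0,0,0],[0.8,0.8,-0.4,0,0,0,0],[0.8,0.8,-0.4,0,0,0,0],[0.55,0.57,-0.4,0,0,0,0],[0,0,-0.6,0,0,0,0],[0,0,-0.8,0,0,0,0.1],[0,0,-0.8,0,0,0,0.2],[0,0,-0.8,0,0,0,0.25],[0,0,-0.58,0,0,0,0.25],[0,0,0,0,0,0,0.25],[0,0,0,0,0,0,0.8],[0,0,0,0,0,0,0.8]]}}

```text
t: 11.03
eef_pos: [0.6658, 0.2211, 0.0218]
tcp_rot: [2.462, 1.95, 0.003]
ft_force: [-0.4, -0.0, 0.2]
width: 0.0558
```

>>> {"api": "arm_command", "payload": {"plan": [[0,0,0,0,0,0,0.8],[0,0,0,0,0,0,0.8],[0,0,0,0,0,0,0.8],[0,0,0,0,0,0,0.8],[0,0,0,0,0,0,0.8],[0,0,0,0,0,0,0.8]]}}

```text
t: 11.53
eef_pos: [0.6658, 0.2217, 0.0216]
tcp_rot: [2.461, 1.951, 0.003]
ft_force: [-0.6, -0.3, 5.8]
width: 0.0357
```

>>> {"api": "arm_command", "payload": {"plan": [[0,0,0.3,0,0,0,0.8],[0,0,0.7,0,0,0,0.8],[0,0,0.8,0,0,0,0.8],[0,0,0.8,0,0,0,0.8],[-0.2,-0.4,0.4,0,0,0,0.8],[-0.5,-0.9,0,0,0,0,0.8],[-0.5,-0.95,0,0,0,0,0.8],[-0.5,-0.95,0,0,0,0,0.8],[-0.5,-0.95,0,0,0,0,0.8],[-0.5,-0.95,0,0,0,0,0.8],[-0.5,-0.95,0,0,0,0,0.8],[-0.5,-0.95,0,0,0,0,0.8]]}}

```text
t: 12.53
eef_pos: [0.5529, 0.0104, 0.1099]
tcp_rot: [-2.461, -1.952, 0.0]
ft_force: [0.8, 0.1, 0.3]
width: 0.0361
```

>>> {"api": "arm_command", "payload": {"plan": [[-0.5,-0.95,0,0,0,0,0.8],[-0.5,-0.95,0,0,0,0,0.8],[-0.5,-0.95,0,0,0,0,0.8],[-0.5,-0.85,0,0,0,0,0.8],[-0.33,-0.8,0,0,0,-0.4,0.8],[0,0,0,0,0,-0.4,0.8],[0,0,0,0,0,0,0.8],[0,0,0,0,0,0,0.8]]}}

```text
t: 13.2
eef_pos: [0.484, -0.1235, 0.11]
tcp_rot: [-2.528, -1.865, -0.0]
ft_force: [-0.1, -0.4, 0.3]
width: 0.0358
```

```bash
python3 - <<'E'
from h import *
s=read_state();p,d=snap('wrist','w4.png');W=cloud('wrist',d,s);print(s['eef_pos'],s['width'],yaw(s)[0])
q=col(W,p,(100,100,50),(130,255,255),.01,.01,(.485,-.123),.13)[:,:2].astype(np.float32);print(len(q),cv2.minAreaRect(q))
E
```

```text
[ 0.48403433 -0.12347288  0.11003287] 0.035760840220673815 -17.168214811377386
5880 ((0.48665422201156616, -0.1217162013053894), (0.2031005471944809, 0.07213251292705536), 73.0872802734375)
```

View pics/w4.png

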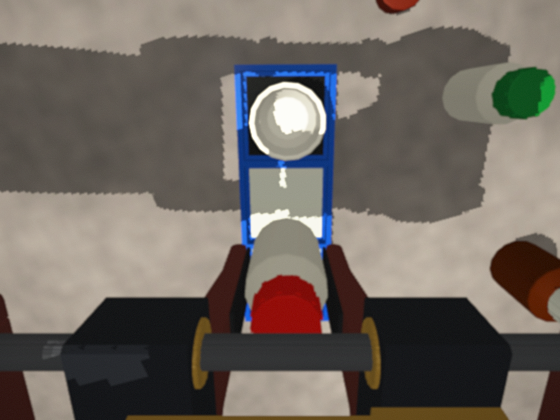

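The crucible sits centred in the black bay at (288,120), and the red bottle is upright above the middle bay. Lowering.

>>> {"api": "arm_command", "payload": {"plan": [[0.04,0,-0.5,0,0,0,0.8],[0,0,-0.7,0,0,0,0.8],[0,0,-0.7,0,0,0,0.8],[0,0,-0.4,0,0,0,0.8],[0,0,-0.2,0,0,0,0.8],[0,0,-0.1,0,0,0,0.8],[0,0,-0.1,0,0,0,0.8],[0,0,-0.03,0,0,0,0.8],[0,0,-0.03,0,0,0,0.8],[0,0,0,0,0,0,0.8],[0,0,0,0,0,0,0.8]]}}

```text
t: 14.17
eef_pos: [0.4857, -0.1236, 0.0277]
tcp_rot: [2.528, 1.864, 0.001]
ft_force: [0.2, 0.3, -0.9]
width: 0.0361
```

>>> {"api": "arm_command", "payload": {"plan": [[0,0,-0.03,0,0,0,0.8],[0,0,-0.03,0,0,0,0.8],[0,0,0,0,0,0,0.8],[0,0,0,0,0,0,0.8]]}}

```text
t: 14.5
eef_pos: [0.4855, -0.1236, 0.0256]
tcp_rot: [2.528, 1.864, 0.001]
ft_force: [-0.7, -0.3, 1.9]
width: 0.0356
```

>>> {"api": "arm_command", "payload": {"plan": [[0,0,-0.03,0,0,0,0.8],[0,0,0,0,0,0,0.8],[0,0,0,0,0,0,0.8]]}}

```text
t: 14.75
eef_pos: [0.4856, -0.1236, 0.0255]
tcp_rot: [2.528, 1.864, 0.001]
ft_force: [-2.6, 0.4, 6.3]
width: 0.0358
```

>>> {"api": "arm_command", "payload": {"plan": [[0,0,0,0,0,0,0],[0,0,0,0,0,0,0],[0,0,0,0,0,0,0],[0,0,0,0,0,0,0],[0,0,0,0,0,0,0],[0,0,0.3,0,0,0,0],[0,0,0.7,0,0,0,0],[0,0,1,0,0,0,0],[0,0,1,0,0,0,0],[0.3,-0.2,0.5,0,0,0,0],[0.8,-0.5,0,0,0,0,0],[0.8,-0.5,0,0,0,0,0]], "grip_force": 20}}

```text
t: 15.75
eef_pos: [0.544, -0.16, 0.1328]
tcp_rot: [2.524, 1.863, 0.005]
ft_force: [0.7, -0.1, 0.4]
width: 0.0881
```

>>> {"api": "arm_command", "payload": {"plan": [[0.9,-0.6,0,0,0,0,0],[0.9,-0.6,0,0,0,0,0],[0.9,-0.6,0,0,0,0,0],[0.6,-0.4,0,0,0,0,0],[0.4,-0.15,0,0,0,0,0],[0,0,0,0,0,0,0],[0,0,0,0,0,0,0]]}}

```text
t: 16.33
eef_pos: [0.6533, -0.23, 0.129]
tcp_rot: [-2.528, -1.864, 0.001]
ft_force: [0.5, 0.2, 0.4]
width: 0.0875
```

```bash
python3 - <<'E'
from h import *
look('amber_bottle','w5.png',.074)
E
```

```text
[ 0.6533 -0.23    0.129 ] (np.float64(-17.201586244223297), array([ 1.51522647e-04, -9.83877377e-04, -9.99999505e-01]))
amber_bottle 0.6 [284. 212.] toprect ((0.6528006196022034, -0.23023729026317596), 0.014767530374228954) [ 0.6532 -0.2298  0.0737] zmax 0.0755
```

View pics/w5.png

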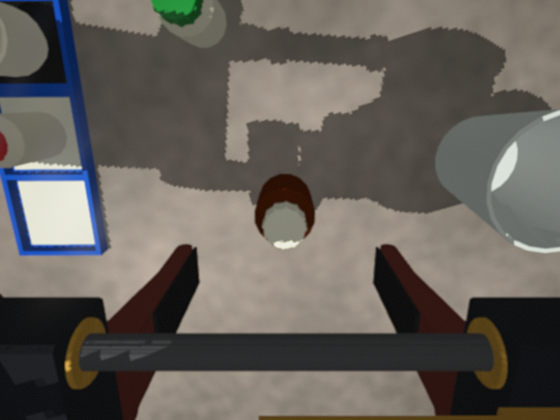

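```bash
python3 - <<'E'
from h import *
s=read_state();p,d=viewer.snapshot('wrist');W=cloud('wrist',d,s)
m=np.zeros(d.shape,bool);m[110:250,430:560]=1
q=W[m&(d>0)&(W[...,2]>.02)];print(len(q),q.min(0),q.max(0))
E
```

```text
11282 [ 0.77008495 -0.28371858  0.02001471] [ 0.84766953 -0.20193315  0.09820338]
```

The amber bottle at (284,212) is centred between the jaws, and the beaker clears the gripper by about 30 mm.

>>> {"api": "arm_command", "payload": {"plan": [[0,0,-0.5,0,0,0,0],[0,0,-0.8,0,0,0,0],[0,0,-0.9,0,0,0,0.1],[0,0,-0.9,0,0,0,0.2],[0,0,-0.5,0,0,0,0.2],[0,0,0,0,0,0,0.2],[0,0,0,0,0,0,0.7],[0,0,0,0,0,0,0.7],[0,0,0,0,0,0,0.7],[0,0,0,0,0,0,0.7],[0,0,0,0,0,0,0.7],[0,0,0,0,0,0,0.7]]}}

```text
t: 17.48
eef_pos: [0.6541, -0.2303, 0.0235]
tcp_rot: [2.527, 1.863, 0.002]
ft_force: [-0.8, 0.6, 6.0]
width: 0.0436
```

>>> {"api": "arm_command", "payload": {"plan": [[0,0,0,0,0,0,0.7],[0,0,0,0,0,0,0.7]]}}

```text
t: 17.65
eef_pos: [0.6541, -0.2303, 0.0235]
tcp_rot: [2.527, 1.863, 0.002]
ft_force: [-1.3, 0.7, 6.5]
width: 0.0434
```

>>> {"api": "arm_command", "payload": {"plan": [[0,0,0.3,0,0,0,0.7],[0,0,0.7,0,0,0,0.7],[0,0,0.8,0,0,0,0.7],[0,0,0.8,0,0,0,0.7],[-0.3,0,0.4,0,0,0,0.7],[-0.7,0.2,0,0,0,0,0.7],[-0.9,0.2,0,0,0,0,0.7],[-0.9,0.2,0,0,0,0,0.7],[-0.9,0.2,0,0,0,0,0.7],[-0.9,0.2,0,0,0,0,0.7],[-0.9,0.2,0,0,0,0,0.7],[-0.5,0.2,0,0,0,0,0.7]]}}

```text
t: 18.65
eef_pos: [0.471, -0.1876, 0.1114]
tcp_rot: [-2.529, -1.863, 0.001]
ft_force: [0.5, -0.7, -0.7]
width: 0.0434
```

>>> {"api": "arm_command", "payload": {"plan": [[-0.26,0.07,0,0,0,0,0.7],[0,0,0,0,0,0,0.7],[0,0,0,0,0,0,0.7]]}}

```text
t: 18.9
eef_pos: [0.466, -0.1861, 0.1118]
tcp_rot: [2.528, 1.864, 0.001]
ft_force: [-0.2, -0.9, -0.8]
width: 0.0429
```

```bash
python3 - <<'E'
from h import *
s=read_state();p,d=snap('wrist','w6.png');print(s['eef_pos'],s['width'],yaw(s)[0])
E
```

```text
[ 0.46598876 -0.18606968  0.11178013] 0.0428606685501425 -17.196961283811255
```

View pics/w6.png

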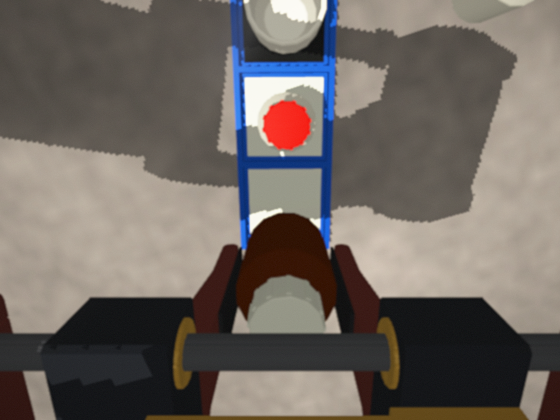

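The red bottle stands in the middle bay at (287,125), and the amber bottle is above the other end bay. Lowering.

>>> {"api": "arm_command", "payload": {"plan": [[0,0,-0.5,0,0,0,0.7],[0,0,-0.7,0,0,0,0.7],[0,0,-0.7,0,0,0,0.7],[0,0,-0.4,0,0,0,0.7],[0,0,-0.2,0,0,0,0.7],[0,0,-0.1,0,0,0,0.7],[0,0,-0.1,0,0,0,0.7],[0,0,-0.03,0,0,0,0.7],[0,0,-0.03,0,0,0,0.7],[0,0,-0.02,0,0,0,0.7],[0,0,0,0,0,0,0.7],[0,0,0,0,0,0,0.7]]}}

```text
t: 19.95
eef_pos: [0.4657, -0.186, 0.0284]
tcp_rot: [2.528, 1.864, 0.001]
ft_force: [-0.3, -0.1, -3.0]
width: 0.0435
```

>>> {"api": "arm_command", "payload": {"plan": [[0,0,-0.03,0,0,0,0.7],[0,0,-0.02,0,0,0,0.7],[0,0,0,0,0,0,0.7],[0,0,0,0,0,0,0.7]]}}

```text
t: 20.28
eef_pos: [0.4658, -0.186, 0.0274]
tcp_rot: [2.528, 1.864, 0.001]
ft_force: [-2.2, 1.4, 5.7]
width: 0.0432
```

>>> {"api": "arm_command", "payload": {"plan": [[0,0,0,0,0,0,0],[0,0,0,0,0,0,0],[0,0,0,0,0,0,0],[0,0,0,0,0,0,0],[0,0,0,0,0,0,0],[0,0,0.3,0,0,0,0],[0,0,0.7,0,0,0,0],[0,0,1,0,0,0,0],[0,0,1,0,0,0,0],[0.3,0.4,0.6,0,0,0.5,0],[0.6,0.9,0,0,0,0.5,0],[0.6,0.9,0,0,0,0.5,0]], "grip_force": 30}}

```text
t: 21.28
eef_pos: [0.5119, -0.1202, 0.1377]
tcp_rot: [2.398, 2.022, 0.004]
ft_force: [1.1, 0.2, -0.7]
width: 0.0876
```

>>> {"api": "arm_command", "payload": {"plan": [[0.6,0.95,0,0,0,0.5,0],[0.6,0.95,0,0,0,0.5,0],[0.6,0.95,0,0,0,0,0],[0.6,0.95,0,0,0,0,0],[0.6,0.95,0,0,0,0,0],[0.6,0.95,0,0,0,0,0],[0.37,0.87,0,0,0,0,0],[0,0,0,0,0,0,0],[0,0,0,0,0,0,0]]}}

```text
t: 22.03
eef_pos: [0.6297, 0.0785, 0.1344]
tcp_rot: [-2.308, -2.131, 0.001]
ft_force: [0.3, -0.4, -0.0]
width: 0.0878
```

```bash
python3 - <<'E'
from h import *
s,p,d,W=look('weight','w7.png',.053)
snap('side','s7.png')
E
```

```text
[0.6297 0.0785 0.1344] (np.float64(-4.550901979352937), array([-3.17715835e-04, -5.56024625e-04, -9.99999795e-01]))
weight 0.8 [290. 208.] toprect ((0.6311035752296448, 0.07519719004631042), 0.011132683604955673) [0.6312 0.0758 0.0527] zmax 0.0546
```

View pics/w7.png

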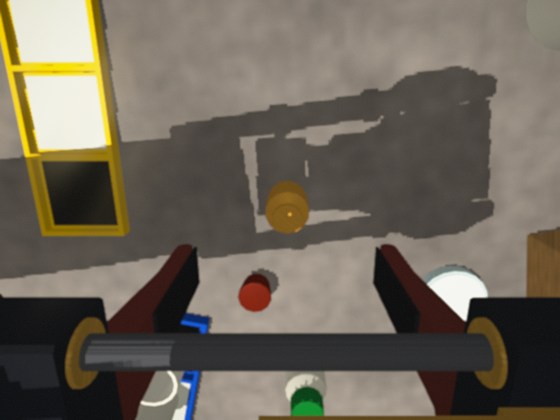

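View pics/s7.png

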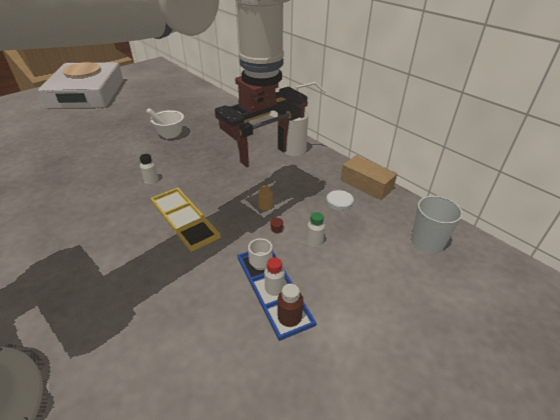

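The blue kit stands complete in the side view. In the wrist view the weight is at (288,208). I'll correct by 1 and 3 mm and grasp.

>>> {"api": "arm_command", "payload": {"plan": [[0.04,-0.1,-0.5,0,0,0,0],[0,0,-0.8,0,0,0,0],[0,0,-0.9,0,0,0,0.1],[0,0,-0.9,0,0,0,0.2],[0,0,-0.6,0,0,0,0.3],[0,0,-0.3,0,0,0,0.3],[0,0,0,0,0,0,0.3],[0,0,0,0,0,0,0.8],[0,0,0,0,0,0,0.8],[0,0,0,0,0,0,0.8],[0,0,0,0,0,0,0.8],[0,0,0,0,0,0,0.8]]}}

```text
t: 23.18
eef_pos: [0.6313, 0.0743, 0.0159]
tcp_rot: [2.31, 2.128, 0.002]
ft_force: [-1.3, -0.7, 3.1]
width: 0.0331
```

>>> {"api": "arm_command", "payload": {"plan": [[0,0,0,0,0,0,0.8],[0,0,0,0,0,0,0.8],[0,0,0,0,0,0,0.8]]}}

```text
t: 23.43
eef_pos: [0.6313, 0.0743, 0.0159]
tcp_rot: [2.31, 2.128, 0.002]
ft_force: [-2.1, -1.1, 6.1]
width: 0.0332
```

>>> {"api": "arm_command", "payload": {"plan": [[0,0,0.3,0,0,0,0.8],[0,0,0.6,0,0,0,0.8],[0,0,0.7,0,0,0,0.8],[0,0,0.6,0,0,0,0.8],[-0.3,0,0.3,0,0,0,0.8],[-0.7,0.1,0,0,0,0,0.8],[-0.9,0.1,0,0,0,0,0.8],[-0.9,0.1,0,0,0,0,0.8],[-0.9,0.1,0,0,0,0,0.8],[-0.9,0.1,0,0,0,0,0.8],[-0.8,0.1,0,0,0,0,0.8],[-0.44,0.06,0,0,0,0,0.8]]}}

```text
t: 24.43
eef_pos: [0.453, 0.0943, 0.0889]
tcp_rot: [-2.309, -2.128, 0.002]
ft_force: [0.7, -1.0, -1.0]
width: 0.033
```

>>> {"api": "arm_command", "payload": {"plan": [[0,0,0,0,0,0,0.8],[0,0,0,0,0,0,0.8]]}}

```text
t: 24.6
eef_pos: [0.4555, 0.0941, 0.0895]
tcp_rot: [2.31, 2.129, 0.001]
ft_force: [0.3, -0.7, -2.9]
width: 0.0332
```

```bash
python3 - <<'E'
from h import *
s=read_state();p,d=snap('wrist','w8.png');W=cloud('wrist',d,s);print(s['eef_pos'],s['width'],yaw(s)[0])
q=col(W,p,(20,130,90),(32,255,255),.01,.005,(.461,.16),.115)[:,:2].astype(np.float32);print(len(q),cv2.minAreaRect(q),np.percentile(q,[0.5,99.5],axis=0))
E
```

```text
[0.45553047 0.09410779 0.08953727] 0.03319275286927845 -4.665104600104031
5841 ((0.4620262682437897, 0.1476496160030365), (0.1684497594833374, 0.07020223140716553), 85.44866180419922) [[0.42282829 0.07084707]
 [0.5021623  0.23167055]]
```

View pics/w8.png

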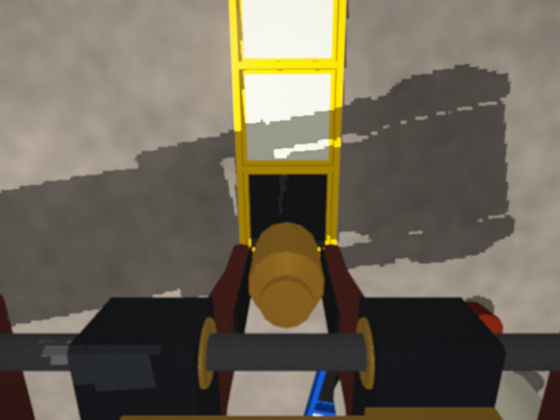

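The weight is upright over the black bay, and the tray fit agrees within 2 mm. Lowering.

>>> {"api": "arm_command", "payload": {"plan": [[0.06,0,-0.5,0,0,0,0.8],[0,0,-0.6,0,0,0,0.8],[0,0,-0.5,0,0,0,0.8],[0,0,-0.3,0,0,0,0.8],[0,0,-0.15,0,0,0,0.8],[0,0,-0.1,0,0,0,0.8],[0,0,-0.05,0,0,0,0.8],[0,0,-0.03,0,0,0,0.8],[0,0,-0.03,0,0,0,0.8],[0,0,0,0,0,0,0.8],[0,0,0,0,0,0,0.8]]}}

```text
t: 25.57
eef_pos: [0.4577, 0.0941, 0.0222]
tcp_rot: [2.31, 2.128, 0.001]
ft_force: [0.3, -0.3, -3.2]
width: 0.0332
```

>>> {"api": "arm_command", "payload": {"plan": [[0,0,-0.03,0,0,0,0.8],[0,0,-0.02,0,0,0,0.8],[0,0,0,0,0,0,0.8],[0,0,0,0,0,0,0.8]]}}

```text
t: 25.9
eef_pos: [0.4574, 0.094, 0.0201]
tcp_rot: [-2.31, -2.129, 0.0]
ft_force: [0.8, -0.6, -2.8]
width: 0.033
```

>>> {"api": "arm_command", "payload": {"plan": [[0,0,-0.03,0,0,0,0.8],[0,0,-0.02,0,0,0,0.8],[0,0,0,0,0,0,0.8],[0,0,0,0,0,0,0.8]]}}

```text
t: 26.23
eef_pos: [0.4575, 0.094, 0.0199]
tcp_rot: [2.31, 2.129, 0.001]
ft_force: [-3.8, -0.5, 4.4]
width: 0.0334
```

>>> {"api": "arm_command", "payload": {"plan": [[0,0,0,0,0,0,0],[0,0,0,0,0,0,0],[0,0,0,0,0,0,0],[0,0,0,0,0,0,0],[0,0,0,0,0,0,0],[0,0,0.3,0,0,0,0],[0,0,0.7,0,0,0,0],[0,0,1,0,0,0,0],[0,0,1,0,0,0,0],[0.3,-0.3,0.7,0,0,0,0],[0.8,-0.8,0,0,0,0,0],[0.8,-0.8,0,0,0,0,0]], "grip_force": 15}}

```text
t: 27.23
eef_pos: [0.5162, 0.037, 0.1333]
tcp_rot: [2.305, 2.129, 0.007]
ft_force: [0.2, 1.7, -0.2]
width: 0.0878
```

>>> {"api": "arm_command", "payload": {"plan": [[0.9,-0.9,0,0,0,0,0],[0.9,-0.9,0,0,0,0,0],[0.9,-0.9,0,0,0,0,0],[0.9,-0.9,0,0,0,0,0],[0.4,-0.4,0,0,0,0,0],[0,0,0,0,0,0,0],[0,0,0,0,0,0,0]]}}

```text
t: 27.82
eef_pos: [0.6345, -0.0836, 0.1294]
tcp_rot: [-2.311, -2.126, 0.001]
ft_force: [-0.2, 0.1, 0.5]
width: 0.0878
```

```bash
python3 - <<'E'
from h import *
s,p,d,W=look('green_bottle','w9.png',.072)
E
```

```text
[ 0.6345 -0.0836  0.1294] (np.float64(-4.769819148748351), array([ 3.59533070e-04, -9.83587706e-04, -9.99999452e-01]))
green_bottle 0.8 [283. 212.] toprect ((0.634913980960846, -0.08318615704774857), 0.013646726496517658) [ 0.635  -0.0827  0.0716] zmax 0.0736
```

View pics/w9.png

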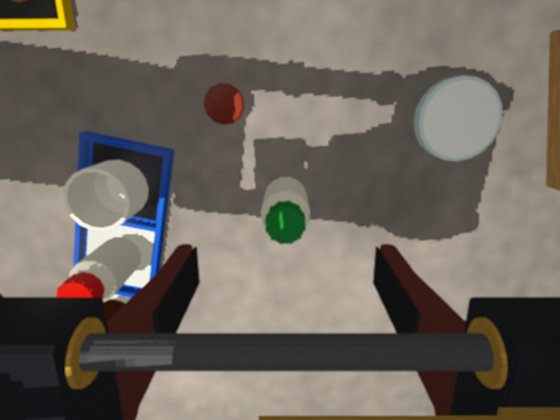

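The green cap at (285,222) is centred between the jaws. Grasping.

>>> {"api": "arm_command", "payload": {"plan": [[0,0,-0.5,0,0,0,0],[0,0,-0.8,0,0,0,0],[0,0,-0.9,0,0,0,0.1],[0,0,-0.9,0,0,0,0.2],[0,0,-0.5,0,0,0,0.3],[0,0,0,0,0,0,0.3],[0,0,0,0,0,0,0.8],[0,0,0,0,0,0,0.8],[0,0,0,0,0,0,0.8],[0,0,0,0,0,0,0.8],[0,0,0,0,0,0,0.8],[0,0,0,0,0,0,0.8]]}}

```text
t: 28.92
eef_pos: [0.6353, -0.083, 0.0237]
tcp_rot: [2.309, 2.127, 0.003]
ft_force: [-0.2, 0.2, 6.5]
width: 0.0354
```

>>> {"api": "arm_command", "payload": {"plan": [[0,0,0,0,0,0,0.8],[0,0,0,0,0,0,0.8]]}}

```text
t: 29.08
eef_pos: [0.6354, -0.083, 0.0237]
tcp_rot: [2.309, 2.127, 0.003]
ft_force: [-1.8, 0.8, 5.6]
width: 0.0355
```

>>> {"api": "arm_command", "payload": {"plan": [[0,0,0.3,0,0,0,0.8],[0,0,0.7,0,0,0,0.8],[0,0,0.8,0,0,0,0.8],[0,0,0.8,0,0,0,0.8],[-0.3,0.4,0.4,0,0,0,0.8],[-0.6,0.8,0,0,0,0,0.8],[-0.6,0.9,0,0,0,0,0.8],[-0.6,0.9,0,0,0,0,0.8],[-0.6,0.9,0,0,0,0,0.8],[-0.6,0.9,0,0,0,0,0.8],[-0.6,0.9,0,0,0,0,0.8],[-0.6,0.9,0,0,0,0,0.8]]}}

```text
t: 30.08
eef_pos: [0.4983, 0.116, 0.1121]
tcp_rot: [2.311, 2.128, 0.0]
ft_force: [0.6, 0.6, 0.1]
width: 0.0358
```

>>> {"api": "arm_command", "payload": {"plan": [[-0.6,0.8,0,0,0,0,0.8],[-0.5,0.5,0,0,0,0,0.8],[-0.18,0.2,0,0,0,0,0.8],[0,0,0,0,0,0,0.8],[0,0,0,0,0,0,0.8]]}}

```text
t: 30.5
eef_pos: [0.4614, 0.1597, 0.112]
tcp_rot: [2.309, 2.129, 0.001]
ft_force: [0.8, -0.1, -0.9]
width: 0.0354
```

```bash
python3 - <<'E'
from h import *
s=read_state();p,d=snap('wrist','w10.png');W=cloud('wrist',d,s);print(s['eef_pos'],s['width'],yaw(s)[0])
q=col(W,p,(20,130,90),(32,255,255),.01,.005,(.461,.16),.115)[:,:2].astype(np.float32);print(len(q),cv2.minAreaRect(q),np.percentile(q,[0.5,99.5],axis=0))
E
```

```text
[0.46141179 0.15971674 0.11201518] 0.035441085269775144 -4.660585256254046
4322 ((0.4629214406013489, 0.16083934903144836), (0.20197948813438416, 0.07021516561508179), 85.44622039794922) [[0.42215106 0.06108701]
 [0.50455971 0.26325651]]
```

View pics/w10.png

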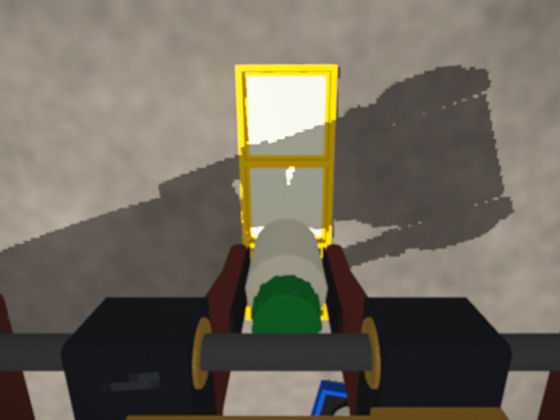

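The green bottle is over the middle bay and the tray fit confirms the centre. Lowering.

>>> {"api": "arm_command", "payload": {"plan": [[0.04,0.03,-0.5,0,0,0,0.8],[0,0,-0.7,0,0,0,0.8],[0,0,-0.7,0,0,0,0.8],[0,0,-0.4,0,0,0,0.8],[0,0,-0.2,0,0,0,0.8],[0,0,-0.1,0,0,0,0.8],[0,0,-0.1,0,0,0,0.8],[0,0,-0.03,0,0,0,0.8],[0,0,-0.03,0,0,0,0.8],[0,0,-0.02,0,0,0,0.8],[0,0,0,0,0,0,0.8],[0,0,0,0,0,0,0.8]]}}

```text
t: 31.55
eef_pos: [0.4624, 0.161, 0.0287]
tcp_rot: [2.31, 2.128, 0.001]
ft_force: [-0.4, -0.5, -0.6]
width: 0.0358
```

>>> {"api": "arm_command", "payload": {"plan": [[0,0,-0.03,0,0,0,0.8],[0,0,-0.02,0,0,0,0.8],[0,0,0,0,0,0,0.8],[0,0,0,0,0,0,0.8]]}}

```text
t: 31.88
eef_pos: [0.4625, 0.1611, 0.0277]
tcp_rot: [2.31, 2.128, 0.002]
ft_force: [-2.6, -0.6, 5.6]
width: 0.0357
```

Contact is felt. I'll release, rise and back away to a clear pose.

>>> {"api": "arm_command", "payload": {"plan": [[0,0,0,0,0,0,0],[0,0,0,0,0,0,0],[0,0,0,0,0,0,0],[0,0,0,0,0,0,0],[0,0,0,0,0,0,0],[0,0,0.3,0,0,0,0],[0,0,0.7,0,0,0,0],[0,0,1,0,0,0,0],[0,0,1,0,0,0,0],[0,0,1,0,0,0,0],[0,0,1,0,0,0,0],[0,0.3,1,0,0,0,0]]}}

```text
t: 32.88
eef_pos: [0.4621, 0.169, 0.2091]
tcp_rot: [2.311, 2.126, 0.001]
ft_force: [0.0, 1.0, -0.2]
width: 0.0874
```

>>> {"api": "arm_command", "payload": {"plan": [[0,0.8,0.5,0,0,0,0],[0,1,0,0,0,0,0],[0,1,0,0,0,0,0],[0,1,0,0,0,0,0],[0,1,0,0,0,0,0],[0,1,0,0,0,0,0],[0,1,0,0,0,0,0],[0,0.6,0,0,0,0,0],[0,0,0,0,0,0,0],[0,0,0,0,0,0,0]]}}

```text
t: 33.72
eef_pos: [0.4619, 0.3924, 0.2217]
tcp_rot: [2.309, 2.13, -0.001]
ft_force: [0.5, -0.4, 0.0]
width: 0.0875
```

```bash
python3 - <<'E'
from h import *
print(read_state()['eef_pos'])
snap('side','s11.png');p,d=snap('top','t11.png');W=cloud('top',d)
cv2.imwrite('pics/t11z.png',cv2.resize(p[130:320,120:440,::-1],None,fx=2.5,fy=2.5))
for l in 'red_bottle green_bottle amber_bottle crucible weight black_bottle petri_dish stopper'.split():
    for r in viewer.regions_of(l,'top')[:2]:
        m=r['region']&(d>0); q=W[m]; h=np.percentile(q[:,2],97); tp=q[q[:,2]>h-.008]
        print(l,round(r['score'],2),np.round(r['location']),'top',(tp.min(0)/2+tp.max(0)/2).round(3))
E
```

```text
[0.46190001 0.39242463 0.22168701]
red_bottle 0.45 [329. 259.] top [ 0.486 -0.123  0.076]
green_bottle 0.66 [222. 265.] top [0.463 0.161 0.078]
amber_bottle 0.83 [350. 264.] top [ 0.466 -0.186  0.08 ]
amber_bottle 0.71 [329. 259.] top [ 0.486 -0.123  0.077]
crucible 0.76 [302. 244.] top [ 0.504 -0.061  0.055]
weight 0.54 [242. 265.] top [0.458 0.095 0.058]
weight 0.37 [303. 249.] top [ 0.505 -0.061  0.055]
black_bottle 0.76 [151. 255.] top [0.475 0.344 0.073]
petri_dish 0.82 [292. 154.] top [ 0.772 -0.03   0.015]
stopper 0.63 [281. 212.] top [ 0.595 -0.003  0.026]
```

View pics/s11.png

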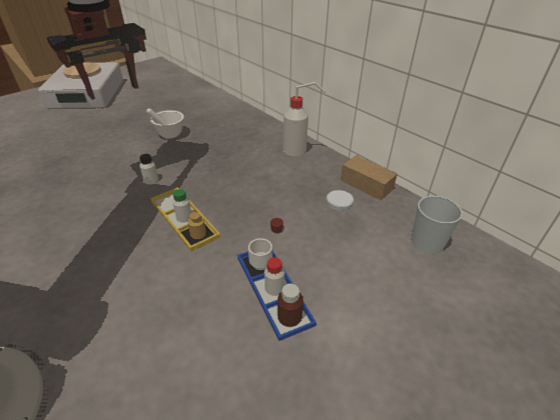

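View pics/t11z.png

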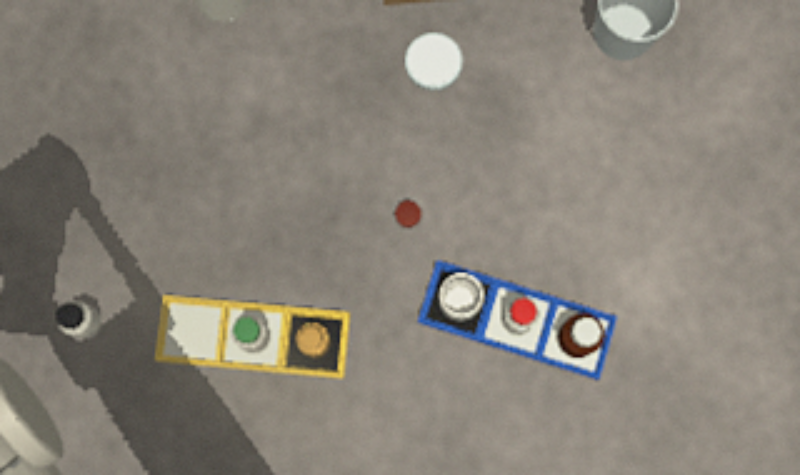

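Both views show all five things upright in their correct bays. In the zoomed top view the crucible is at (460,297), the red bottle at (522,311), the amber bottle at (585,332), the weight at (313,340) and the green bottle at (248,330). The other three things are where they were, so I'm handing in.

```bash
python3 - <<'E'
from h import *
print(workorder.close_job())
E
```

```text
the job is handed in; nothing more can be done
None
```

Both titration kits are made up and the job is handed in, at about 34 s of the 131 s allowed.

- **Blue tray:** the crucible is in the black-floored bay, the red-capped bottle in the middle and the amber bottle in the other end bay.
- **Yellow tray:** the brass weight is in the black-floored bay, the green-capped bottle is in the middle and the third bay is empty.
- **Order and handling:** I placed them in the order you listed. Each was lowered until I felt 4–6 N of contact, then released.

**Last checks:**
- The top and side views showed all five things upright, within about 2 mm of their bay centres. Their tops stood 4–6 mm higher than on the worktop, as expected for the 4 mm tray floor.
- The black-capped bottle, petri dish and stopper measured within 1 mm of where they started.
- The gripper was clear of everything.

**Disagreements:**
- The wrist-camera network missed the red bottle once, so I located it by its cap colour instead.
- The network also gave a few false second matches, such as "amber" on the red bottle and "weight" on the crucible. I ruled these out from the pictures.
- The two cameras differed by up to about 3 mm on the tray positions, well inside the bay clearance.

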